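# Put the nested lids on the fondue pot and take off the outer lid alone

## Robot

A 6-joint arm with a two-finger parallel gripper is mounted at the origin on the work surface. World frame = base frame: x ahead of the robot, y to its left, z up, the work surface at z = 0. Lengths are in m, angles in rad, forces in N, time in s.
With the tool pointing down it reaches from about 0.325 to 0.775 m from the base axis. Payload 5.5 kg.
Tool frame: the origin (TCP) lies between the finger pads; the fingertips stand 19 mm ahead of it and the grasp point (between the pads) is the TCP; z points along the fingers, y is the line along which they close (so a half turn about z gives the same grasp; the last joint's range is limited). The gripper opens to 85 mm and grips with 20 to 120 N. Pads are 22 mm wide; open, the fingers measure 114 mm over their backs; the gripper's body (76 mm by 85 mm) begins 54 mm behind the grasp point. The pads swing forward as they close: fully open they stand 13 mm farther back than shut.
Start: joints at [-1.344, 0.091, 1.231, -0, 1.82, -0.057], TCP at [0.168, -0.576, 0.21] pointing down, gripper open.
Joint ranges: [-2.87, 2.87], [-0.86, 2.18], [0.17, 2.46], [-1.51, 4.65], [0.06, 2.69], [-2.65, 2.65]. Speed limits (rad/s): [2.57, 2.57, 3.01, 3.14, 3.14, 3.14].

## Interface

Orientations are given as a 3x3 rotation matrix whose columns are the frame's x, y, z axes.
In Python, from cell import env, optics gives the robot as it stands.
- The arm moves only by the tool move_arm, never from a script. Its argument "moves" is a list of rows, each an object with "fingers": the closure in counts, from 0 (fully open) to 255 (shut); "xyz": the shift along the tool's x, y, z in m, a list of three; "rotation": the turn, a rotation vector about the tool's x, y, z in degrees, a list of three. A call has 1 to 10 rows; each row is the pose to reach, as a shift and turn from the pose commanded when the call began, along the tool's axes at that moment; what a row does not reach only later rows make up. A row lasts 1/12 s, in which the tool goes at most 41.7 mm and 7.16 degrees, less where a joint would pass 70% of its speed; a pose out of reach is approached as far as the arm can. A call with a gripper value outside its range is refused whole. The fingers move at their own pace and stop on an object; "newtons" is the grip in N (left out, the last holds). Time passes only in rows, so rows that repeat a pose let the fingers close. It gives the time, the measured TCP pose, the force, the opening and the grip force at its end, in the units of the state.
- env.state(): the state, without advancing time (a new reading comes with each control period).
- optics.get_image(name): name is "scene" or "side" or "wrist"; returns a dict with "pixels" (384x512x3 uint8, blue, green, red), "range_z" (384x512 float32, m along the optical axis (not along the pixel's ray), 0 where there is no reading), "fx", "fy", "cx", "cy" (pixels), "R" (3x3) and "t" (3): a world point X has camera coordinates R X + t. Camera axes: x right, y down, z forward; pixel columns grow to the right and rows downward; lengths in m; the calibration is good to about 2 mm. A picture is of the moment at which its call begins.
- env.job_done(): hands the job in; it is judged then, once.
The state is a dict: "t": time; "q": joint angles; "joint_velocities": joint speeds; "joint_efforts": joint torques, N m; "tool_pos": TCP position; "tcp_rot": TCP orientation; "wrist_force": force on the tool from outside, world axes, zero at the start; "moment": the same for the moment, N m; "finger_gap": finger opening in m; "gripper_force": force on a finger pad.
Only numpy, scipy, OpenCV 4.12 (cv2) and the standard library are available. Lean on these libraries where they do the work, as an engineer would, in place of code of your own. Each camera call takes 0.05 s, during which the arm holds its last target. There are 200 camera calls.

## Task

Pick up the two nested lids together by the red knob, lower them onto the fondue pot without dropping them so that the inner lid sits fully home in the pot's mouth, and let go. Then take the white outer lid by its wooden collar and lift it off by itself, straight up, leaving the inner lid seated and undisturbed, and finish while holding the outer lid level and still in the gripper, well clear above the knob. Leave the pot where it stands and do not disturb the dishes, the burner cup and the jar around it.

Things in the scene. Friction and masses are not known exactly. Their poses are not given: they have to be found in the camera images.
- knob (a point): Point on the axis of the inner lid's red knob, an upright straight round stem 18 mm in diameter: 14 mm below the stem's top and, while nested, 14 mm above the top of the wooden collar round it. z runs up the stem. Lifting by the knob lifts both lids: the outer one rests loosely on the inner one's flange. With the inner lid home on the pot this point is 61 mm above point pot_mouth.
- collar (a point): Point on the axis of the outer lid's olive-wood collar, an upright ring 42 mm outside, 24 mm high: 12 mm below its top, 12 mm above the white dome; z up. Nested, it is 26 mm below point knob. The stem passes freely through its 24 mm hole and stands 40 mm above this point. Gripped round the collar, stem between the fingers, the outer lid lifts off alone, free of the knob once raised 70 mm.
- pot_mouth (a point): Centre of the mouth of the white enamel fondue pot, at rim height; z up. Mouth 140 mm inside, rim 152 mm outside. With the inner lid home its flange lies on the rim and its plug is inside the mouth (about 4.5 mm play all round).
- inner_lid: Inner lid, steel, about 0.28 kg: flat flange 156 mm across, 5 mm thick, its top 56 mm below point knob; under it a round plug 131 mm across and 10 mm deep, bottom edge stepped in to 125 mm; stem 70 mm tall on top. Origin: centre of the plug's underside, 71 mm below point knob.
- outer_lid: Outer lid, about 0.30 kg: shallow white enamel dome 160 mm across with the wooden collar in the middle. Origin: centre of its rim's underside, 30 mm below point collar; z up.
- pot: The fondue pot, 85 mm high, about 1.3 kg, loose on the lazy Susan; dark wooden side handle along its +x axis, below the rim, reaching 181 mm from the pot's axis. Origin: centre of its underside, 85 mm below point pot_mouth.
- lazy_susan: Olive-wood turntable, 360 mm across, top 30 mm above the steel shelf; it can turn, stiffly. Origin on its axis, at shelf height. Carries the pot near its middle and round it four dishes, the burner cup and the jar.
- trivet: Round cork trivet, 184 mm across, 12 mm thick, fixed on the steel shelf; the nested lids stand on it at the start, plug on the cork. Origin: centre of its underside.
- burner: Chrome burner cup, 60 mm across, 42 mm high, on the lazy Susan. Origin: centre of its underside. Leave alone.
- jar: Glass jar with a steel screw lid, 60 mm across, 80 mm high, on the lazy Susan. Origin: centre of its underside. Leave alone.
- dish0: Small white porcelain dish, 68 mm across, 28 mm high, on the lazy Susan. Origin: centre of its underside. Leave alone.
- dish1: Small white porcelain dish, 68 mm across, 28 mm high, on the lazy Susan. Origin: centre of its underside. Leave alone.
- dish2: Small white porcelain dish, 68 mm across, 28 mm high, on the lazy Susan. Origin: centre of its underside. Leave alone.
- dish3: Small white porcelain dish, 68 mm across, 28 mm high, on the lazy Susan. Origin: centre of its underside. Leave alone.
Not all that is in view belongs to the job. Leave any turquoise look-alike of the inner_lid alone. What is shaped like the outer_lid but purple is not meant.

How it is judged:
By the outcome, as a careful person would: the job done as asked, in the order asked, and still so for the second after the job is handed in, while the arm keeps its last pose, push and grip.
It also fails if it takes over 50 s, if anything falls off the work surface, if the arm or the gripper's body presses on something with over 40 N, if the wrist force passes 120 N, or if a joint passes its speed limit or range.

## Working session

There is one attempt and no reset: what is moved stays moved. The work goes in short steps, Python scripts to look and compute and a tool call to move; the robot and the scene stay as the last step left them, time stands still between calls to the robot, and variables do not carry over. Pictures are saved under pics/ and viewed, at most 10 in all, crops included, and the job is handed in when it is done.

Besides the shell and the picture viewer there is one more tool, called after "Request:" as name(argument=value, ...) on one line, values as JSON. move_arm: Moves the arm, as the interface text tells. Its arguments: {"type":"object","properties":{"moves":{"type":"array"},"newtons":{"type":"number"}},"required":["moves"]}

```bash
mkdir -p pics; cat > h.py <<'E'
import numpy as np, cv2
from cell import env, optics
def grab(name,fn=None):
    im=optics.get_image(name)
    if fn: cv2.imwrite('pics/'+fn,im['pixels'])
    np.savez('/tmp/'+name,**{k:np.asarray(v) for k,v in im.items()})
    return im
def load(name): return dict(np.load('/tmp/'+name+'.npz'))
def cloud(im):
    z=im['range_z'];v,u=np.mgrid[:384,:512]
    P=np.stack([(u-im['cx'])/im['fx']*z,(v-im['cy'])/im['fy']*z,z],-1)
    W=(P-im['t'])@im['R']; W[z==0]=np.nan
    return W
E
python3 - <<'E'
from h import *
a=grab('scene');b=grab('side')
for k in (a,b): print(k['fx'],k['R'].round(3).tolist(),k['t'].round(3))
cv2.imwrite('pics/scene0.png',cv2.resize(a['pixels'],(800,600),interpolation=3))
cv2.imwrite('pics/side0.png',cv2.resize(b['pixels'],(800,600),interpolation=3))
print(env.state())
E
```

```text
434.5420106980408 [[-0.361, 0.933, -0.003], [0.694, 0.266, -0.669], [-0.623, -0.243, -0.743]] [ 0.178 -0.294  1.752]
477.34904579090204 [[-0.891, -0.455, -0.013], [-0.324, 0.654, -0.684], [0.32, -0.605, -0.73]] [0.464 0.216 1.089]
{'t': 0.1, 'q': array([-1.34368890e+00,  9.17955348e-02,  1.23175003e+00,  1.00403109e-05,
        1.81982843e+00, -5.67144471e-02]), 'joint_velocities': array([-0.00054435, -0.00062283, -0.00403987,  0.00032542, -0.00080013,
       -0.00040427]), 'joint_efforts': array([ 3.25932990e-03, -4.60217643e+01, -4.19216466e+01,  2.00658161e-05,
        1.06872767e-02,  2.05162206e-05]), 'tool_pos': array([ 0.16794315, -0.57571083,  0.20946554]), 'tcp_rot': array([[ 9.59991556e-01,  2.80028674e-01, -3.91604089e-04],
       [ 2.80028926e-01, -9.59989990e-01,  1.73778054e-03],
       [ 1.10692375e-04, -1.77791512e-03, -9.99998413e-01]]), 'wrist_force': array([-0.07027252,  0.28016986,  0.61359765]), 'moment': array([ 0.02398865,  0.0021433 , -0.01628223]), 'gripper_force': 0.0, 'finger_gap': 0.08523216392106159}
```

View pics/scene0.png

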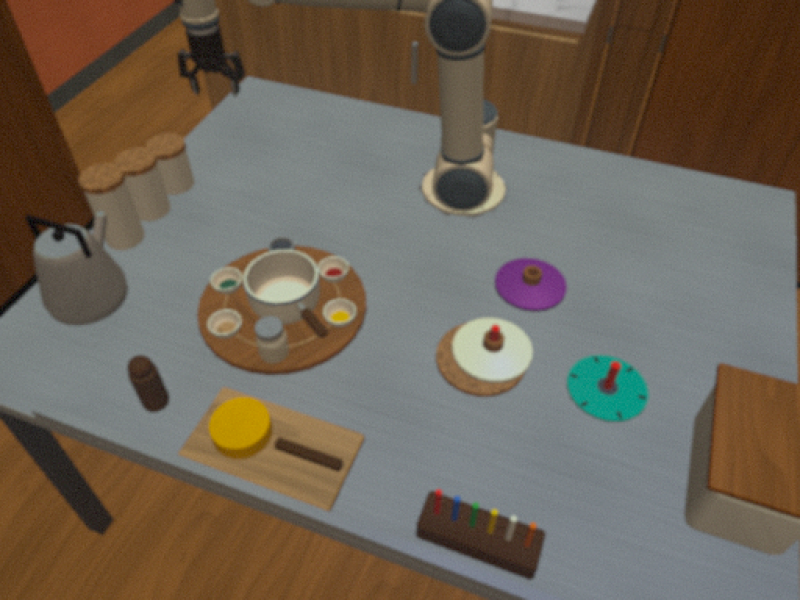

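View pics/side0.png

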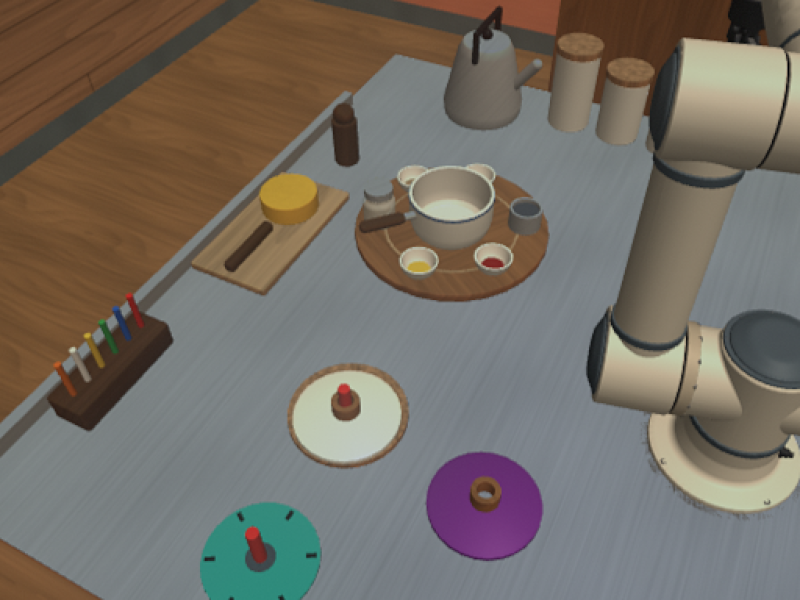

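The scene view (800x600) shows these candidates:
- The white nested lids on cork, red knob at (495,330), side view (344,392).
- The turquoise look-alike's red stem at (613,372).
- The purple lid's collar at (533,272).

I choose the white one. The pot mouth is at scene (282,278) and side (451,195). Next I measure both and check the choice in a crop.

```bash
cat > m.py <<'E'
from h import *
from scipy.optimize import least_squares
def circ(P,r=None):
    f=lambda p:np.hypot(P[:,0]-p[0],P[:,1]-p[1])-(r or p[2])
    s=least_squares(f,[*P[:,:2].mean(0),.07],loss='soft_l1',f_scale=.002); return s.x.round(4), np.std(s.fun).round(4)
if __name__=='__main__':
    for n,kn,pot in(('scene',(495,332),(282,278)),('side',(344,395),(451,195))):
        im=load(n);W=cloud(im);s=1.5625
        hsv=cv2.cvtColor(im['pixels'],cv2.COLOR_BGR2HSV)
        u,v=int(kn[0]/s),int(kn[1]/s)
        m=np.zeros((384,512),bool);m[v-20:v+20,u-20:u+20]=1
        red=m&((hsv[...,0]<6)|(hsv[...,0]>174))&(hsv[...,1]>170)
        P=W[red];P=P[~np.isnan(P[:,0])];print(n,'red',len(P),P.min(0).round(4),P.max(0).round(4),circ(P,.009))
        c=np.median(P,0)
        D=np.hypot(W[...,0]-c[0],W[...,1]-c[1])
        Q=W[(D<.1)];z=Q[:,2]
        # dome points: fit sphere cap
        Q=W[(D<.085)&(D>.026)&(W[...,2]>c[2]-.08)&(W[...,2]<c[2]-.02)]
        A=np.c_[2*Q,np.ones(len(Q))];x=np.linalg.lstsq(A,(Q**2).sum(1),rcond=None)[0];print(' dome centre',x[:3].round(4),len(Q))
        # cork top and table
        for lo,hi in((.088,.091),(.11,.14)):
            q=W[(D>lo)&(D<hi)];print('  z',lo,np.nanpercentile(q[:,2],[10,50,90]).round(4))
        # pot
        u,v=int(pot[0]/s),int(pot[1]/s)
        w=W[v-45:v+45,u-45:u+45].reshape(-1,3);w=w[~np.isnan(w[:,0])]
        top=np.percentile(w[(w[:,2]<.2)][:,2],98)
        h,e=np.histogram(w[:,2],np.arange(.09,.2,.004));print(' hist',dict(zip(e.round(3),h)))
        for zt in (.112,.110,.116):
            r=w[(w[:,2]>zt-.003)&(w[:,2]<.135)];print(' rim',len(r),np.median(r[:,2]).round(4),circ(r))
    im=load('scene');cv2.imwrite('pics/crop1.png',cv2.resize(im['pixels'][190:260,275:425],(800,373),interpolation=cv2.INTER_CUBIC))
E
python3 m.py
```

```text
scene red 21 [0.5041 0.2114 0.0712] [0.5186 0.2217 0.102 ] (array([0.5108, 0.2096, 0.07  ]), np.float64(0.0027))
 dome centre [ 0.5071  0.2143 -0.0756] 1454
  z 0.088 [-0.0029  0.0043  0.0134]
  z 0.11 [-0.0035 -0.0007  0.0023]
 hist {np.float64(0.09): np.int64(89), np.float64(0.094): np.int64(98), np.float64(0.098): np.int64(121), np.float64(0.102): np.int64(143), np.float64(0.106): np.int64(256), np.float64(0.11): np.int64(266), np.float64(0.114): np.int64(102), np.float64(0.118): np.int64(6), np.float64(0.122): np.int64(0), np.float64(0.126): np.int64(0), np.float64(0.13): np.int64(0), np.float64(0.134): np.int64(0), np.float64(0.138): np.int64(0), np.float64(0.142): np.int64(0), np.float64(0.146): np.int64(0), np.float64(0.15): np.int64(0), np.float64(0.154): np.int64(0), np.float64(0.158): np.int64(0), np.float64(0.162): np.int64(0), np.float64(0.166): np.int64(0), np.float64(0.17): np.int64(0), np.float64(0.174): np.int64(0), np.float64(0.178): np.int64(0), np.float64(0.182): np.int64(0), np.float64(0.186): np.int64(0), np.float64(0.19): np.int64(0), np.float64(0.194): np.int64
[... 847 characters left out ...]
(0), np.float64(0.138): np.int64(0), np.float64(0.142): np.int64(0), np.float64(0.146): np.int64(0), np.float64(0.15): np.int64(0), np.float64(0.154): np.int64(0), np.float64(0.158): np.int64(0), np.float64(0.162): np.int64(0), np.float64(0.166): np.int64(0), np.float64(0.17): np.int64(0), np.float64(0.174): np.int64(0), np.float64(0.178): np.int64(0), np.float64(0.182): np.int64(0), np.float64(0.186): np.int64(0), np.float64(0.19): np.int64(0), np.float64(0.194): np.int64(0)}
 rim 430 0.1127 (array([ 0.5416, -0.2265,  0.0736]), np.float64(0.0177))
 rim 539 0.1116 (array([ 0.5427, -0.2256,  0.0741]), np.float64(0.0199))
 rim 195 0.1145 (array([ 0.5402, -0.2273,  0.0728]), np.float64(0.0054))
```

View pics/crop1.png

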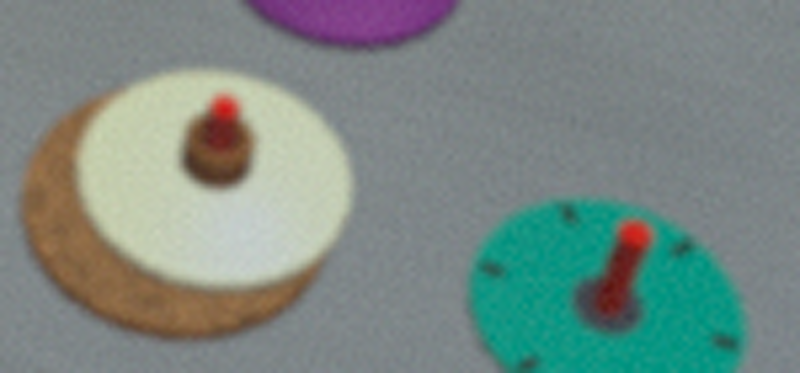

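The crop confirms it: white dome with a red knob in a wooden collar, crop (225,110); the turquoise lid is a different object. First I fly over the pot and look down with the wrist camera.

```bash
cat >> h.py <<'E'
def to(*T):
    s=env.state();print('t',s['t'],'pos',s['tool_pos'].round(4),'shift',(s['tcp_rot'].T@(np.array(T)-s['tool_pos'])).round(4),'tilt',s['tcp_rot'][:,2].round(4),'F',s['wrist_force'].round(1),'gap',s['finger_gap'])
E
python3 -c "
from h import *
to(.50,-.22,.36);to(.45,.2,.36)"
```

```text
t 0.1 pos [ 0.1679 -0.5757  0.2095] shift [ 0.4184 -0.2488 -0.15  ] tilt [-4.0e-04  1.7e-03 -1.0e+00] F [-0.1  0.3  0.6] gap 0.08523216392106159
t 0.1 pos [ 0.1679 -0.5757  0.2095] shift [ 0.488  -0.666  -0.1493] tilt [-4.0e-04  1.7e-03 -1.0e+00] F [-0.1  0.3  0.6] gap 0.08523216392106159
```

Request:
move_arm(moves=[{"fingers":0,"xyz":[0.0,0.0,-0.03],"rotation":[0,0,0]},{"fingers":0,"xyz":[0.02,-0.012,-0.06],"rotation":[0,0,0]},{"fingers":0,"xyz":[0.05,-0.03,-0.08],"rotation":[0,0,0]},{"fingers":0,"xyz":[0.08,-0.048,-0.1],"rotation":[0,0,0]},{"fingers":0,"xyz":[0.11,-0.066,-0.12],"rotation":[0,0,0]},{"fingers":0,"xyz":[0.14,-0.083,-0.14],"rotation":[0,0,0]},{"fingers":0,"xyz":[0.17,-0.1,-0.15],"rotation":[0,0,0]},{"fingers":0,"xyz":[0.2,-0.12,-0.15],"rotation":[0,0,0]},{"fingers":0,"xyz":[0.23,-0.14,-0.15],"rotation":[0,0,0]},{"fingers":0,"xyz":[0.26,-0.156,-0.15],"rotation":[0,0,0]}])

```text
t: 0.93
tool_pos: [0.3747, -0.3517, 0.3608]
tcp_rot: [[0.96, 0.28, 0.0], [0.28, -0.96, -0.0], [0.0, 0.0, -1.0]]
wrist_force: [0.3, 0.2, -0.4]
finger_gap: 0.0854
gripper_force: 0.0
```

Request:
move_arm(moves=[{"fingers":0,"xyz":[0.035,-0.02,0],"rotation":[0,0,0]},{"fingers":0,"xyz":[0.07,-0.04,0],"rotation":[0,0,0]},{"fingers":0,"xyz":[0.1,-0.06,0],"rotation":[0,0,0]},{"fingers":0,"xyz":[0.13,-0.076,0],"rotation":[0,0,0]},{"fingers":0,"xyz":[0.15,-0.088,0],"rotation":[0,0,0]},{"fingers":0,"xyz":[0.158,-0.093,0],"rotation":[0,0,0]},{"fingers":0,"xyz":[0.158,-0.093,0],"rotation":[0,0,0]},{"fingers":0,"xyz":[0.158,-0.093,0],"rotation":[0,0,0]}])

```text
t: 1.6
tool_pos: [0.4993, -0.2202, 0.3601]
tcp_rot: [[0.96, 0.28, -0.001], [0.28, -0.96, -0.0], [-0.001, -0.0, -1.0]]
wrist_force: [-0.5, -1.3, 0.5]
finger_gap: 0.0854
gripper_force: 0.0
```

```bash
python3 - <<'E'
from h import *
a=grab('wrist','w_pot.png');to(.54,-.227,.36)
print(a['fx'],-a['R'].T@a['t'],a['R'].round(3).tolist())
np.savez('/tmp/wpot',**{k:np.asarray(v) for k,v in a.items()})
p=np.array([.54,-.227,.115]);c=a['R']@p+a['t'];print(c,c[:2]/c[2]*a['fx']+[a['cx'],a['cy']])
E
```

```text
t 1.65 pos [ 0.499  -0.2207  0.3604] shift [0.0377 0.0175 0.0003] tilt [-6.e-04 -3.e-04 -1.e+00] F [ 0.3 -0.2 -0.1] gap 0.08572291158548896
320.4699889534446 [ 0.5696477  -0.19952146  0.52309811] [[0.279, -0.96, 0.0], [-0.919, -0.267, 0.29], [-0.278, -0.081, -0.957]]
[ 0.01807135 -0.08375915  0.40104358] [272.43134856 126.01318266]
```

View pics/w_pot.png

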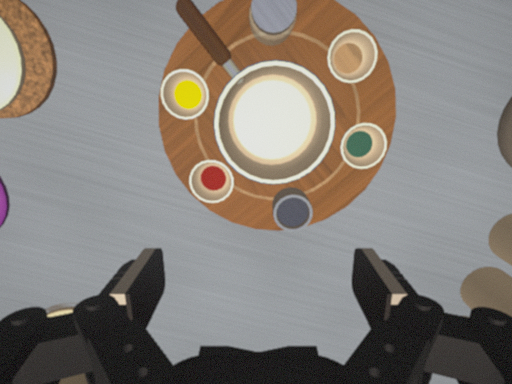

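The wrist view shows the pot mouth centred near (275,122) with rim radius about 60 px. I refine it with a ring fit in all three views, then move toward the lids.

```bash
cat > ring.py <<'E'
from h import *
from scipy.optimize import minimize
def ring(im,c0,z,r,w=.003,ch=None):
    """centre maximising step contrast across the circle of radius r at height z"""
    g=cv2.GaussianBlur(im['pixels'],(3,3),0).astype(float).mean(-1) if ch is None else ch
    th=np.linspace(0,2*np.pi,240,endpoint=False)
    def samp(c,rr):
        X=np.c_[c[0]+rr*np.cos(th),c[1]+rr*np.sin(th),np.full(240,z)]@im['R'].T+im['t']
        return cv2.remap(g.astype(np.float32),(X[:,0]/X[:,2]*im['fx']+im['cx']).astype(np.float32)[None],(X[:,1]/X[:,2]*im['fy']+im['cy']).astype(np.float32)[None],1)[0]
    f=lambda c:-np.mean(np.clip(samp(c,r-w)-samp(c,r+w),-60,60))
    best=min(((c0[0]+a,c0[1]+b) for a in np.arange(-.012,.0121,.002) for b in np.arange(-.012,.0121,.002)),key=f)
    s=minimize(f,best,method='Nelder-Mead',options=dict(initial_simplex=[best,(best[0]+.001,best[1]),(best[0],best[1]+.001)]))
    return s.x.round(4),round(-s.fun,1)
E
python3 - <<'E'
from ring import *; from m import circ
for n in('scene','side','wpot'):
    im=load(n)
    print(n,'outer',ring(im,(.54,-.227),.115,.076),'inner-face',ring(im,(.54,-.227),.115,.070))
    if n!='wpot': print('  dome',ring(im,(.505,.215),.027,.080))
W=cloud(load('wpot'))
D=np.hypot(W[...,0]-.54,W[...,1]+.227)
for lo in(.108,.111,.113):
    Q=W[(D<.095)&(D>.06)&(W[...,2]>lo)&(W[...,2]<.125)];print(len(Q),Q[:,2].mean(),circ(Q,.073))
to(.44,.2,.36)
E
```

```text
scene outer (array([ 0.5433, -0.2281]), np.float64(33.7)) inner-face (array([ 0.5494, -0.2364]), np.float64(13.6))
  dome (array([0.5021, 0.2146]), np.float64(38.3))
side outer (array([ 0.54  , -0.2275]), np.float64(41.8)) inner-face (array([ 0.5322, -0.2275]), np.float64(16.6))
  dome (array([0.507 , 0.2126]), np.float64(59.4))
wpot outer (array([ 0.542, -0.229]), np.float64(60.0)) inner-face (array([ 0.5365, -0.2361]), np.float64(23.7))
2162 0.1135926686991882 (array([ 0.542 , -0.2278,  0.07  ]), np.float64(0.0021))
1973 0.11395636929309294 (array([ 0.542 , -0.2279,  0.07  ]), np.float64(0.0019))
1588 0.1143971629633792 (array([ 0.5419, -0.228 ,  0.07  ]), np.float64(0.0016))
t 1.65 pos [ 0.499  -0.2207  0.3604] shift [ 6.090e-02 -4.205e-01  3.000e-04] tilt [-6.e-04 -3.e-04 -1.e+00] F [ 0.3 -0.2 -0.1] gap 0.08572291158548896
```

Request:
move_arm(moves=[{"fingers":0,"xyz":[0.004,-0.02,0],"rotation":[0,0,0]},{"fingers":0,"xyz":[0.012,-0.055,0],"rotation":[0,0,0]},{"fingers":0,"xyz":[0.02,-0.095,0],"rotation":[0,0,0]},{"fingers":0,"xyz":[0.028,-0.135,0],"rotation":[0,0,0]},{"fingers":0,"xyz":[0.036,-0.175,0],"rotation":[0,0,0]},{"fingers":0,"xyz":[0.044,-0.215,0],"rotation":[0,0,0]},{"fingers":0,"xyz":[0.052,-0.255,0],"rotation":[0,0,0]},{"fingers":0,"xyz":[0.06,-0.295,0],"rotation":[0,0,0]},{"fingers":0,"xyz":[0.068,-0.33,0],"rotation":[0,0,0]},{"fingers":0,"xyz":[0.076,-0.365,0],"rotation":[0,0,0]}])

```text
t: 2.48
tool_pos: [0.4698, 0.1519, 0.361]
tcp_rot: [[0.961, 0.278, 0.001], [0.278, -0.961, -0.0], [0.001, 0.0, -1.0]]
wrist_force: [0.8, -0.6, -0.3]
finger_gap: 0.0854
gripper_force: 0.0
```

Request:
move_arm(moves=[{"fingers":0,"xyz":[0.006,-0.03,0],"rotation":[0,0,0]},{"fingers":0,"xyz":[0.01,-0.055,0],"rotation":[0,0,0]},{"fingers":0,"xyz":[0.012,-0.07,0],"rotation":[0,0,0]},{"fingers":0,"xyz":[0.012,-0.07,0],"rotation":[0,0,0]},{"fingers":0,"xyz":[0.012,-0.07,0],"rotation":[0,0,0]},{"fingers":0,"xyz":[0.012,-0.07,0],"rotation":[0,0,0]}])

```text
t: 2.98
tool_pos: [0.4626, 0.2207, 0.3608]
tcp_rot: [[0.961, 0.278, 0.001], [0.278, -0.961, -0.0], [0.0, 0.001, -1.0]]
wrist_force: [0.2, 0.3, 0.3]
finger_gap: 0.0849
gripper_force: 0.0
```

```bash
python3 - <<'E'
from ring import *; from m import circ
im=grab('wrist','w_lid.png');np.savez('/tmp/wlid',**{k:np.asarray(v) for k,v in im.items()})
print('dome',ring(im,(.505,.214),.027,.080))
hsv=cv2.cvtColor(im['pixels'],cv2.COLOR_BGR2HSV);W=cloud(im)
D=np.hypot(W[...,0]-.505,W[...,1]-.214)
red=((hsv[...,0]<8)|(hsv[...,0]>172))&(hsv[...,1]>150)&(D<.04)
v,u=np.nonzero(red);print('red px',len(u),u.min(),u.max(),v.min(),v.max())
P=W[red];T=P[P[:,2]>.094];print('top',len(T),T.mean(0),T.min(0),T.max(0))
C=W[(D<.03)&(W[...,2]>.064)&(W[...,2]<.074)];print('collar',len(C),C.mean(0),circ(C,.0165))
to(.505,.214,.16)
x0,y0=u.min()-45,v.min()-45
cv2.imwrite('pics/crop2.png',cv2.resize(im['pixels'][max(y0,0):y0+110,x0:x0+110],(600,600),interpolation=cv2.INTER_CUBIC));print(x0,y0)
E
```

```text
dome (array([0.5036, 0.2157]), np.float64(58.5))
red px 153 265 408 117 380
top 139 [0.50428011 0.21496494 0.11201535] [0.48502399 0.18209927 0.09419343] [0.5131253  0.22387642 0.47072049]
collar 484 [0.5053224  0.21631374 0.06823058] (array([0.5051, 0.2163, 0.07  ]), np.float64(0.0026))
t 3.0333 pos [0.4627 0.2206 0.3608] shift [0.0387 0.0181 0.2008] tilt [ 6.e-04 -3.e-04 -1.e+00] F [-0.4  0.3  0.1] gap 0.08538859271068054
220 72
```

View pics/crop2.png

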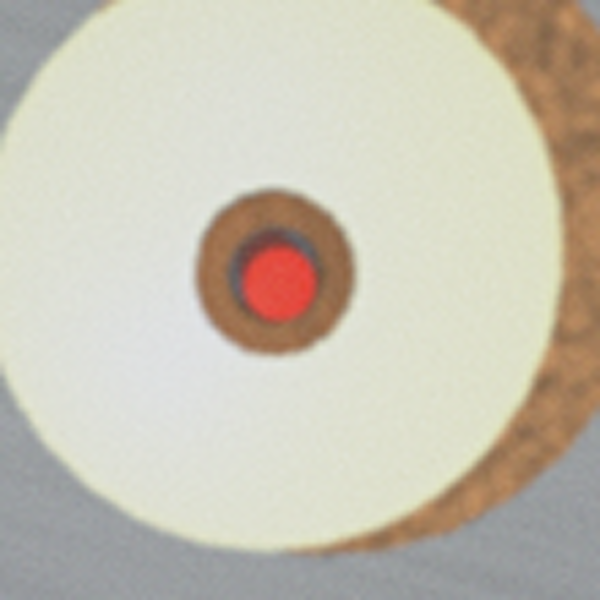

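The crop shows the knob top at crop (281,284) and the collar centre at (275,271). Back-projecting these at their known heights:

```bash
python3 - <<'E'
from h import *
im=load('wlid');C=-im['R'].T@im['t']
for u,v,z in((271.1,123.7,.097),(270,121.3,.069)):
    d=im['R'].T@[(u-im['cx'])/im['fx'],(v-im['cy'])/im['fy'],1];print(C+d*(z-C[2])/d[2])
to(.505,.216,.092)
E
```

```text
[0.50468244 0.21499312 0.097     ]
[0.50554914 0.21568066 0.069     ]
t 3.0333 pos [0.4627 0.2206 0.3608] shift [0.0393 0.0161 0.2688] tilt [ 6.e-04 -3.e-04 -1.e+00] F [-0.4  0.3  0.1] gap 0.08538859271068054
```

Request:
move_arm(moves=[{"fingers":0,"xyz":[0.015,0.006,0.02],"rotation":[0,0,0]},{"fingers":0,"xyz":[0.0385,0.017,0.05],"rotation":[0,0,0]},{"fingers":0,"xyz":[0.0385,0.017,0.09],"rotation":[0,0,0]},{"fingers":0,"xyz":[0.0385,0.017,0.13],"rotation":[0,0,0]},{"fingers":0,"xyz":[0.0385,0.017,0.17],"rotation":[0,0,0]},{"fingers":0,"xyz":[0.0385,0.017,0.2],"rotation":[0,0,0]},{"fingers":0,"xyz":[0.0385,0.017,0.22],"rotation":[0,0,0]},{"fingers":0,"xyz":[0.0385,0.017,0.24],"rotation":[0,0,0]},{"fingers":0,"xyz":[0.0385,0.017,0.255],"rotation":[0,0,0]},{"fingers":0,"xyz":[0.0385,0.017,0.2675],"rotation":[0,0,0]}])

```text
t: 3.87
tool_pos: [0.5038, 0.215, 0.0914]
tcp_rot: [[0.961, 0.278, -0.001], [0.278, -0.961, -0.001], [-0.001, 0.0, -1.0]]
wrist_force: [-0.3, -0.4, -0.9]
finger_gap: 0.0853
gripper_force: 0.0
```

Request:
move_arm(moves=[{"fingers":0,"xyz":[0,0,0],"rotation":[0,0,0]},{"fingers":60,"xyz":[0,0,0],"rotation":[0,0,0]},{"fingers":110,"xyz":[0,0,0],"rotation":[0,0,0]},{"fingers":150,"xyz":[0,0,0],"rotation":[0,0,0]},{"fingers":170,"xyz":[0,0,0],"rotation":[0,0,0]},{"fingers":170,"xyz":[0,0,0],"rotation":[0,0,0]}], newtons=40)

```text
t: 4.37
tool_pos: [0.5044, 0.217, 0.094]
tcp_rot: [[0.96, 0.28, 0.002], [0.28, -0.96, 0.001], [0.002, -0.0, -1.0]]
wrist_force: [0.4, -0.6, 0.1]
finger_gap: 0.0288
gripper_force: 0.0
```

```bash
python3 - <<'E'
from h import *
im=grab('side');to(.5047,.215,.092)
cv2.imwrite('pics/crop3.png',cv2.resize(im['pixels'][190:310,150:310],(800,600),interpolation=cv2.INTER_CUBIC))
E
```

```text
t 4.4167 pos [0.5043 0.217  0.0937] shift [-0.0002  0.002   0.0017] tilt [ 1.2e-03  4.0e-04 -1.0e+00] F [-0.7 -0.5 -0.1] gap 0.02787177920572041
```

View pics/crop3.png

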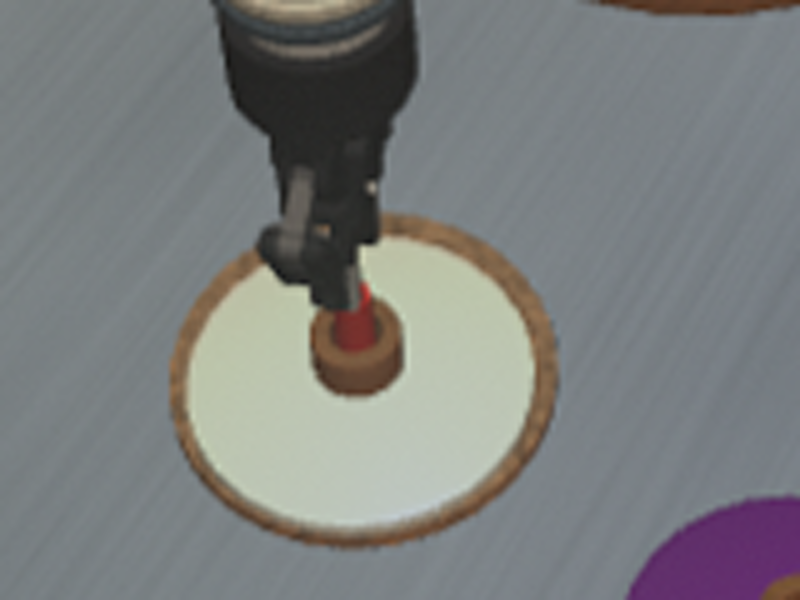

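The fingers straddle the red stem, tips above the collar at crop (345,305), not yet touching. I lower 3 mm and close.

Request:
move_arm(moves=[{"fingers":170,"xyz":[0,0.001,0.003],"rotation":[0,0,0]},{"fingers":190,"xyz":[0,0.001,0.003],"rotation":[0,0,0]},{"fingers":215,"xyz":[0,0.001,0.003],"rotation":[0,0,0]},{"fingers":240,"xyz":[0,0.001,0.003],"rotation":[0,0,0]},{"fingers":250,"xyz":[0,0.001,0.003],"rotation":[0,0,0]},{"fingers":250,"xyz":[0,0.001,0.003],"rotation":[0,0,0]},{"fingers":250,"xyz":[0,0.001,0.003],"rotation":[0,0,0]},{"fingers":250,"xyz":[0,0.001,0.003],"rotation":[0,0,0]}], newtons=60)

```text
t: 5.08
tool_pos: [0.5043, 0.2158, 0.09]
tcp_rot: [[0.96, 0.28, 0.0], [0.28, -0.96, 0.0], [0.0, 0.0, -1.0]]
wrist_force: [-0.1, -0.3, -0.2]
finger_gap: 0.0011
gripper_force: 0.0
```

Request:
move_arm(moves=[{"fingers":250,"xyz":[0,0,-0.002],"rotation":[0,0,0]},{"fingers":250,"xyz":[0,0,-0.005],"rotation":[0,0,0]},{"fingers":250,"xyz":[0,0,-0.01],"rotation":[0,0,0]},{"fingers":250,"xyz":[0,0,-0.02],"rotation":[0,0,0]},{"fingers":250,"xyz":[0,0,-0.03],"rotation":[0,0,0]},{"fingers":250,"xyz":[0,0,-0.04],"rotation":[0,0,0]},{"fingers":250,"xyz":[0,0,-0.04],"rotation":[0,0,0]}])

```text
t: 5.67
tool_pos: [0.5056, 0.2163, 0.1338]
tcp_rot: [[0.96, 0.28, 0.005], [0.28, -0.96, 0.002], [0.005, -0.0, -1.0]]
wrist_force: [0.1, -0.1, 1.0]
finger_gap: 0.0018
gripper_force: 0.0
```

```bash
python3 - <<'E'
from h import *
im=grab('side');to(.542,-.228,.25)
cv2.imwrite('pics/crop4.png',cv2.resize(im['pixels'][160:310,150:350],(800,600),interpolation=cv2.INTER_CUBIC))
E
```

```text
t 5.7167 pos [0.5052 0.2161 0.1324] shift [-0.0886  0.4367 -0.118 ] tilt [ 0.0036  0.0013 -1.    ] F [-0.2 -0.5 -0.5] gap 0.0016268275143044785
```

View pics/crop4.png

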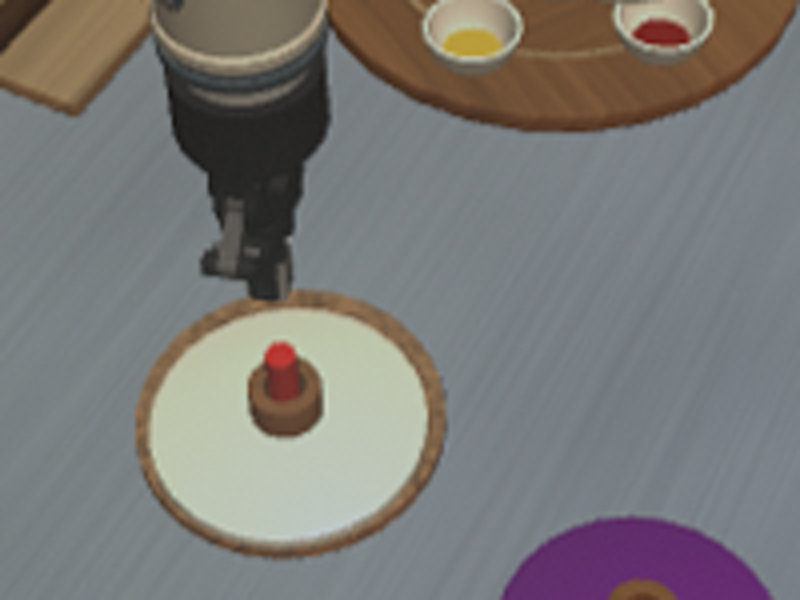

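The grasp missed: the gripper closed fully (about 1 mm), and the lids still stand at crop (285,400). I check where the fingertips really are against the reported TCP.

```bash
python3 - <<'E'
from h import *
sc=grab('scene');im=load('side');s=env.state();p=s['tool_pos'];R=s['tcp_rot']
for n,k in(('side',im),('scene',sc)):
    for off in(0,.019):
        c=k['R']@(p+R[:,2]*off)+k['t'];print(n,off,(c[:2]/c[2]*k['fx']+[k['cx'],k['cy']]).round(1))
    W=cloud(k);D=np.hypot(W[...,0]-p[0],W[...,1]-p[1])
    Q=W[(D<.05)&(W[...,2]>.105)&(W[...,2]<.16)]
    for lo in np.arange(.105,.16,.006):
        q=Q[(Q[:,2]>=lo)&(Q[:,2]<lo+.006)]
        if len(q): print('  ',lo.round(3),len(q),((q-p)@R).mean(0).round(4),((q-p)@R).min(0).round(4),((q-p)@R).max(0).round(4))
    D=np.hypot(W[...,0]-.5047,W[...,1]-.215)
    Q=W[(D<.03)&(W[...,2]>.075)&(W[...,2]<.101)];print(' stem',len(Q),Q.mean(0),Q.min(0),Q.max(0))
cv2.imwrite('pics/crop5.png',np.hstack([cv2.resize(sc['pixels'][150:250,260:360],(400,400),interpolation=2),cv2.resize(im['pixels'][200:280,180:260],(400,400),interpolation=2)]))
E
```

```text
side 0 [218.3 238.3]
side 0.019 [218.9 243.7]
   0.153 2 [ 0.001  -0.0076 -0.0261] [-0.0077 -0.0078 -0.0267] [ 0.0098 -0.0073 -0.0256]
   0.159 3 [-0.0096 -0.0033 -0.0282] [-0.0111 -0.0083 -0.0286] [-0.0075  0.0052 -0.0279]
 stem 82 [0.5023365  0.21801877 0.09052438] [0.49466211 0.20666    0.07512563] [0.51186024 0.22511217 0.09906919]
scene 0 [318.3 201.4]
scene 0.019 [317.6 205.5]
   0.147 1 [ 0.006   0.0005 -0.0218] [ 0.006   0.0005 -0.0218] [ 0.006   0.0005 -0.0218]
   0.153 5 [ 0.0098 -0.0014 -0.0254] [ 0.0063 -0.0051 -0.0272] [ 0.0112  0.0041 -0.0229]
   0.159 2 [ 0.0092 -0.006  -0.0282] [ 0.0068 -0.0104 -0.0283] [ 0.0115 -0.0016 -0.0281]
 stem 44 [0.51067246 0.21463655 0.08973154] [0.50156398 0.20636327 0.07512123] [0.51879463 0.22253113 0.09810324]
```

View pics/crop5.png

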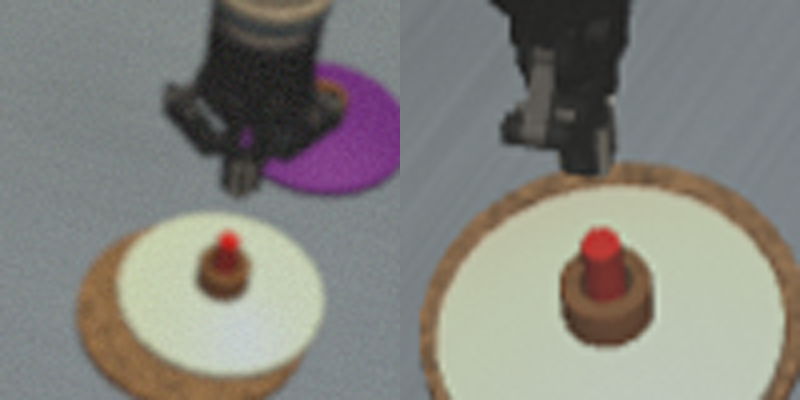

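The reported TCP plus 19 mm should be at side row 243.7 and scene row 205.5. The fingertips actually show at side (218,234.4) and scene (320,198), so they stand about 33 mm higher than the nominal TCP implies. Depth agrees, with the lowest finger points at z≈0.147. I check whether this offset also held at the start pose.

```bash
python3 - <<'E'
from h import *
k=load('scene')
g=cv2.imread('pics/scene0.png')
R=np.array([[.96,.28,-.0004],[.28,-.96,.0017],[0,-.0018,-1]]);p=np.array([.1679,-.5757,.2095])
for o in(-.033,-.02,0,.006,.019):
    for y in(-.05,.05):
        c=k['R']@(p+R@[0,y,o])+k['t'];print(o,y,((c[:2]/c[2]*k['fx']+[k['cx'],k['cy']])*1.5625).round(0))
# solve tip offset now, both views (pixel of tip bottom)
s=env.state();p=s['tool_pos']
for n,(u,v) in(('side',(218,234.4)),('scene',(320,198))):
    k=load(n);from scipy.optimize import minimize_scalar
    f=lambda z:(lambda c:np.hypot(*(c[:2]/c[2]*k['fx']+[k['cx'],k['cy']]-[u,v])))(k['R']@np.array([p[0],p[1],z])+k['t'])
    r=minimize_scalar(f,bounds=(.05,.25),method='bounded');print(n,'tip z',r.x,r.fun,'TCP z',p[2])
w=load('wpot');print('wrist cam rel to TCP', (-w['R'].T@w['t'])-np.array([.499,-.2207,.3604]))
crop=g[20:120,140:280];cv2.imwrite('pics/crop6.png',cv2.resize(crop,(784,560),interpolation=2))
E
```

```text
-0.033 -0.05 [237.  94.]
-0.033 0.05 [195.  92.]
-0.02 -0.05 [238.  99.]
-0.02 0.05 [197.  97.]
0 -0.05 [239. 106.]
0 0.05 [198. 104.]
0.006 -0.05 [240. 108.]
0.006 0.05 [199. 106.]
0.019 -0.05 [241. 113.]
0.019 0.05 [200. 111.]
side tip z 0.1447249357146811 0.21883236604959416 TCP z 0.13111120657160896
scene tip z 0.1470318902407319 1.108082621806755 TCP z 0.13111120657160896
wrist cam rel to TCP [0.0706477  0.02117854 0.16269811]
```

View pics/crop6.png

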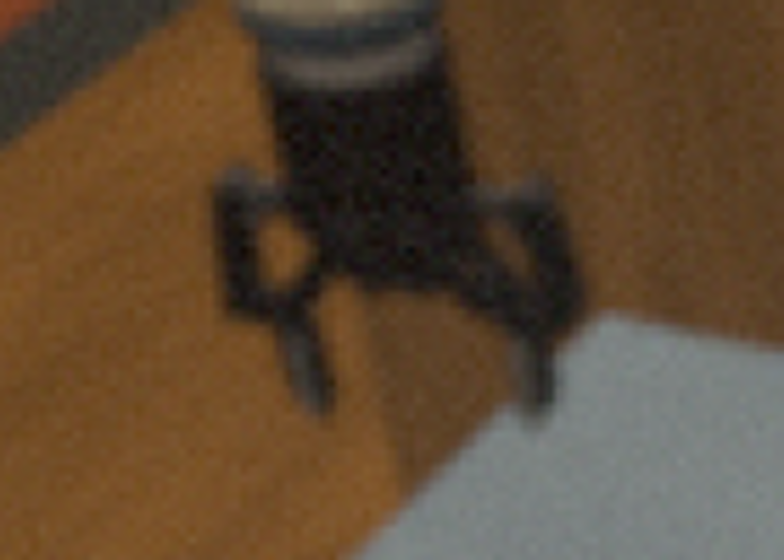

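At the start too, the open tips at full-frame (197,93) and (236,94) lie about 39 mm above nominal. So it is a steady offset: closed tips are about 14 mm above the reported TCP z. I will open, go down to a reported z≈0.060, and close.

Request:
move_arm(moves=[{"fingers":0,"xyz":[0,0.001,0],"rotation":[0,0,0]},{"fingers":0,"xyz":[0,0.001,0],"rotation":[0,0,0]},{"fingers":0,"xyz":[0,0.001,0],"rotation":[0,0,0]},{"fingers":0,"xyz":[0,0.001,0],"rotation":[0,0,0]},{"fingers":0,"xyz":[0,0.001,0.01],"rotation":[0,0,0]},{"fingers":0,"xyz":[0,0.001,0.03],"rotation":[0,0,0]},{"fingers":0,"xyz":[0,0.001,0.05],"rotation":[0,0,0]},{"fingers":0,"xyz":[0,0.001,0.063],"rotation":[0,0,0]},{"fingers":0,"xyz":[0,0.001,0.071],"rotation":[0,0,0]},{"fingers":0,"xyz":[0,0.001,0.071],"rotation":[0,0,0]}])

```text
t: 6.6
tool_pos: [0.5032, 0.2144, 0.0562]
tcp_rot: [[0.96, 0.28, -0.004], [0.28, -0.96, -0.001], [-0.004, 0.0, -1.0]]
wrist_force: [0.5, -0.5, 0.6]
finger_gap: 0.0856
gripper_force: 0.0
```

Request:
move_arm(moves=[{"fingers":100,"xyz":[0,0,0],"rotation":[0,0,0]},{"fingers":150,"xyz":[0,0,0],"rotation":[0,0,0]},{"fingers":170,"xyz":[0,0,0],"rotation":[0,0,0]},{"fingers":180,"xyz":[0,0,0],"rotation":[0,0,0]},{"fingers":190,"xyz":[0,0,0],"rotation":[0,0,0]},{"fingers":200,"xyz":[0,0,0],"rotation":[0,0,0]},{"fingers":210,"xyz":[0,0,0],"rotation":[0,0,0]}], newtons=40)

```text
t: 7.18
tool_pos: [0.5047, 0.2152, 0.0597]
tcp_rot: [[0.96, 0.28, 0.001], [0.28, -0.96, 0.001], [0.001, -0.001, -1.0]]
wrist_force: [-0.9, 0.8, 2.6]
finger_gap: 0.0161
gripper_force: 38.9
```

Request:
move_arm(moves=[{"fingers":235,"xyz":[0,0,0],"rotation":[0,0,0]},{"fingers":235,"xyz":[0,0,0],"rotation":[0,0,0]},{"fingers":235,"xyz":[0,0,-0.003],"rotation":[0,0,0]},{"fingers":235,"xyz":[0,0,-0.007],"rotation":[0,0,0]},{"fingers":235,"xyz":[0,0,-0.013],"rotation":[0,0,0]},{"fingers":235,"xyz":[0,0,-0.021],"rotation":[0,0,0]},{"fingers":235,"xyz":[0,0,-0.03],"rotation":[0,0,0]},{"fingers":235,"xyz":[0,0,-0.037],"rotation":[0,0,0]},{"fingers":235,"xyz":[0,0,-0.04],"rotation":[0,0,0]},{"fingers":235,"xyz":[0,0,-0.04],"rotation":[0,0,0]}], newtons=60)

```text
t: 8.02
tool_pos: [0.5053, 0.2151, 0.1007]
tcp_rot: [[0.96, 0.28, 0.002], [0.28, -0.96, 0.001], [0.003, -0.0, -1.0]]
wrist_force: [-0.2, -0.5, -5.4]
finger_gap: 0.0153
gripper_force: 58.6
```

```bash
cat > lid.py <<'E'
from ring import *
def white(im): # whiteness channel
    h=cv2.cvtColor(im['pixels'],cv2.COLOR_BGR2HSV).astype(float);return h[...,2]
def dome(im,c0,zr):
    # joint search over rim height too
    out=[]
    for z in zr: x,s=ring(im,c0,z,.080);out.append((s,round(float(z),4),x.tolist()))
    return max(out)
E
python3 - <<'E'
from lid import *
s=env.state();p=s['tool_pos'];print(p,s['wrist_force'],s['moment'],s['finger_gap'],s['gripper_force'])
for n in('scene','side','wrist'):
    im=grab(n);
    if n!='wrist': print(n,dome(im,(.505,.215),np.arange(.02,.1,.004)))
    W=cloud(im);D=np.hypot(W[...,0]-.505,W[...,1]-.215)
    Q=W[(D<.075)&(D>.035)&(W[...,2]>.04)&(W[...,2]<.11)]
    # plane fit on dome symmetrical ring for level
    h=np.linalg.lstsq(np.c_[Q[:,:2]-[.505,.215],((Q[:,:2]-[.505,.215])**2).sum(1),np.ones(len(Q))],Q[:,2],rcond=None)[0]
    print(n,len(Q),'slopes',h[:2],'h at centre',h[3],'curv',h[2])
E
```

```text
[0.50526215 0.2151088  0.10069791] [-0.24747909 -0.51607039 -5.36585194] [0.03357342 0.0017306  0.01105479] 0.015325649743819008 58.60099196434021
scene (np.float64(38.5), 0.072, [0.5057, 0.2153])
scene 1021 slopes [ 0.01147496 -0.00298493] h at centre 0.08642597870341226 curv -1.7825653970946969
side (np.float64(47.0), 0.072, [0.5051, 0.2152])
side 1998 slopes [-0.00060222 -0.00250883] h at centre 0.08583193861497705 curv -1.7948440172930311
wrist 28323 slopes [-0.0024595  -0.00031507] h at centre 0.08509463266326209 curv -1.7486228938093722
```

Both lids are lifted: the force is −5.4 N and the dome apex sits 40 mm higher, level. Now I raise and carry smoothly.

Request:
move_arm(moves=[{"fingers":235,"xyz":[0,0,-0.005],"rotation":[0,0,0]},{"fingers":235,"xyz":[0,0,-0.015],"rotation":[0,0,0]},{"fingers":235,"xyz":[0,0,-0.03],"rotation":[0,0,0]},{"fingers":235,"xyz":[0,0,-0.05],"rotation":[0,0,0]},{"fingers":235,"xyz":[0,0,-0.07],"rotation":[0,0,0]},{"fingers":235,"xyz":[-0.001,0.005,-0.09],"rotation":[0,0,0]},{"fingers":235,"xyz":[-0.003,0.015,-0.107],"rotation":[0,0,0]},{"fingers":235,"xyz":[-0.006,0.03,-0.12],"rotation":[0,0,0]},{"fingers":235,"xyz":[-0.01,0.05,-0.13],"rotation":[0,0,0]},{"fingers":235,"xyz":[-0.0142,0.07,-0.135],"rotation":[0,0,0]}])

```text
t: 9.0
tool_pos: [0.5109, 0.1433, 0.237]
tcp_rot: [[0.96, 0.281, 0.004], [0.281, -0.96, 0.001], [0.004, 0.0, -1.0]]
wrist_force: [0.8, -0.0, -5.3]
finger_gap: 0.0152
gripper_force: 58.8
```

Request:
move_arm(moves=[{"fingers":235,"xyz":[-0.0045,0.022,0],"rotation":[0,0,0]},{"fingers":235,"xyz":[-0.009,0.045,0],"rotation":[0,0,0]},{"fingers":235,"xyz":[-0.014,0.07,0],"rotation":[0,0,0]},{"fingers":235,"xyz":[-0.019,0.095,0],"rotation":[0,0,0]},{"fingers":235,"xyz":[-0.0244,0.12,0],"rotation":[0,0,0]},{"fingers":235,"xyz":[-0.0295,0.145,0],"rotation":[0,0,0]},{"fingers":235,"xyz":[-0.0345,0.17,0],"rotation":[0,0,0]},{"fingers":235,"xyz":[-0.0396,0.195,0],"rotation":[0,0,0]},{"fingers":235,"xyz":[-0.0447,0.22,0],"rotation":[0,0,0]},{"fingers":235,"xyz":[-0.0498,0.245,0],"rotation":[0,0,0]}])

```text
t: 9.83
tool_pos: [0.5312, -0.1068, 0.2351]
tcp_rot: [[0.96, 0.28, 0.001], [0.28, -0.96, -0.0], [0.001, 0.001, -1.0]]
wrist_force: [0.3, -0.2, -5.1]
finger_gap: 0.0151
gripper_force: 58.8
```

Request:
move_arm(moves=[{"fingers":235,"xyz":[-0.0045,0.022,0],"rotation":[0,0,0]},{"fingers":235,"xyz":[-0.009,0.044,0],"rotation":[0,0,0]},{"fingers":235,"xyz":[-0.013,0.064,0],"rotation":[0,0,0]},{"fingers":235,"xyz":[-0.0165,0.081,0],"rotation":[0,0,0]},{"fingers":235,"xyz":[-0.02,0.096,0],"rotation":[0,0,0]},{"fingers":235,"xyz":[-0.0225,0.108,0],"rotation":[0,0,0]},{"fingers":235,"xyz":[-0.024,0.116,0],"rotation":[0,0,0]},{"fingers":235,"xyz":[-0.0245,0.12,0],"rotation":[0,0,0]},{"fingers":235,"xyz":[-0.0245,0.12,0],"rotation":[0,0,0]},{"fingers":235,"xyz":[-0.0245,0.12,0],"rotation":[0,0,0]}])

```text
t: 10.67
tool_pos: [0.5415, -0.227, 0.234]
tcp_rot: [[0.96, 0.28, -0.0], [0.28, -0.96, 0.001], [0.0, -0.001, -1.0]]
wrist_force: [0.1, 0.3, -4.9]
finger_gap: 0.0156
gripper_force: 58.8
```

```bash
cat > chk.py <<'E'
from lid import *
import sys
z0=float(sys.argv[1])  # expected dome rim z
s=env.state();p=s['tool_pos'];print(s['t'],p,s['wrist_force'].round(1),s['finger_gap'],s['gripper_force'],s['tcp_rot'][:,2].round(4))
c0=p[:2]
for n in('scene','side','wrist'):
    im=grab(n)
    if n!='wrist': print(n,dome(im,c0,np.arange(z0-.008,z0+.009,.004)),'at z0',ring(im,c0,z0,.080))
    W=cloud(im);D=np.hypot(*(W[...,:2]-c0).transpose(2,0,1))
    Q=W[(D<.075)&(D>.035)&(W[...,2]>z0+.0)&(W[...,2]<z0+.025)]
    d=Q[:,:2]-c0;h=np.linalg.lstsq(np.c_[d,(d**2).sum(1),np.ones(len(Q))],Q[:,2],rcond=None)[0]
    print(n,len(Q),'slopes',h[:2].round(4),'h',h[3].round(4))
    print('   pot outer',ring(im,(.542,-.228),.115,.076))
to(.5425,-.228,.1535)
E
python3 chk.py .202
```

```text
10.6667 [ 0.54148423 -0.22698528  0.23401996] [ 0.1  0.3 -4.9] 0.015554961089271789 58.81791293621063 [-0.e+00  6.e-04 -1.e+00]
scene (np.float64(33.4), 0.21, [0.5456, -0.2244]) at z0 (array([ 0.5386, -0.2297]), np.float64(33.3))
scene 941 slopes [ 0.0066 -0.0118] h 0.22
   pot outer (array([ 0.5442, -0.2275]), np.float64(25.0))
side (np.float64(42.2), 0.206, [0.5415, -0.2278]) at z0 (array([ 0.5437, -0.2329]), np.float64(42.1))
side 1130 slopes [ 0.0012 -0.0062] h 0.2199
   pot outer (array([ 0.54  , -0.2268]), np.float64(37.0))
wrist 28211 slopes [ 0.0014 -0.0024] h 0.2202
   pot outer (array([ 0.5529, -0.2378]), np.float64(13.4))
t 10.8167 pos [ 0.5415 -0.2267  0.2342] shift [0.0006 0.0015 0.0807] tilt [ 2.e-04  2.e-04 -1.e+00] F [ 0.5 -0.5 -5.4] gap 0.015193414565085363
```

The lids are level, dome apex 0.220 as expected, and centred on the pot within about 1–2 mm. I descend to just above the rim.

Request:
move_arm(moves=[{"fingers":235,"xyz":[0.0005,0.001,0.005],"rotation":[0,0,0]},{"fingers":235,"xyz":[0.0005,0.001,0.015],"rotation":[0,0,0]},{"fingers":235,"xyz":[0.0005,0.001,0.027],"rotation":[0,0,0]},{"fingers":235,"xyz":[0.0005,0.001,0.039],"rotation":[0,0,0]},{"fingers":235,"xyz":[0.0005,0.001,0.049],"rotation":[0,0,0]},{"fingers":235,"xyz":[0.0005,0.001,0.056],"rotation":[0,0,0]},{"fingers":235,"xyz":[0.0005,0.001,0.062],"rotation":[0,0,0]},{"fingers":235,"xyz":[0.0005,0.001,0.065],"rotation":[0,0,0]},{"fingers":235,"xyz":[0.0005,0.001,0.065],"rotation":[0,0,0]},{"fingers":235,"xyz":[0.0005,0.001,0.065],"rotation":[0,0,0]}])

```text
t: 11.65
tool_pos: [0.5422, -0.2284, 0.1693]
tcp_rot: [[0.96, 0.28, 0.0], [0.28, -0.96, -0.0], [0.0, 0.0, -1.0]]
wrist_force: [-0.1, -0.4, -5.2]
finger_gap: 0.0154
gripper_force: 58.8
```

```bash
python3 chk.py .137
```

```text
11.65 [ 0.54221564 -0.22844652  0.16932828] [-0.1 -0.4 -5.2] 0.015421810892528915 58.84091019630432 [ 5.e-04 -2.e-04 -1.e+00]
scene (np.float64(30.8), 0.141, [0.541, -0.23]) at z0 (array([ 0.5377, -0.2323]), np.float64(30.8))
scene 894 slopes [ 0.008 -0.008] h 0.1551
   pot outer (array([ 0.5446, -0.2272]), np.float64(21.4))
side (np.float64(38.1), 0.141, [0.5427, -0.2301]) at z0 (array([ 0.5445, -0.2347]), np.float64(37.9))
side 1103 slopes [ 0.0035 -0.0067] h 0.1554
   pot outer (array([ 0.5403, -0.2257]), np.float64(31.7))
wrist 28173 slopes [ 0.0033 -0.0041] h 0.1559
   pot outer (array([ 0.5501, -0.2357]), np.float64(19.3))
t 11.8 pos [ 0.5425 -0.2285  0.1699] shift [ 0.0002 -0.0005  0.0164] tilt [ 1.4e-03 -7.0e-04 -1.0e+00] F [ 0.6 -0.5 -4.7] gap 0.01524986868754674
```

Request:
move_arm(moves=[{"fingers":235,"xyz":[0,-0.001,0.002],"rotation":[0,0,0]},{"fingers":235,"xyz":[0,-0.001,0.004],"rotation":[0,0,0]},{"fingers":235,"xyz":[0,-0.001,0.006],"rotation":[0,0,0]},{"fingers":235,"xyz":[0,-0.001,0.008],"rotation":[0,0,0]},{"fingers":235,"xyz":[0,-0.001,0.009],"rotation":[0,0,0]},{"fingers":235,"xyz":[0,-0.001,0.009],"rotation":[0,0,0]}])

```text
t: 12.3
tool_pos: [0.5417, -0.2273, 0.1594]
tcp_rot: [[0.96, 0.28, -0.001], [0.28, -0.96, 0.0], [-0.001, -0.001, -1.0]]
wrist_force: [0.4, -1.1, -5.3]
finger_gap: 0.0155
gripper_force: 58.8
```

Request:
move_arm(moves=[{"fingers":235,"xyz":[0,0,0.001],"rotation":[0,0,0]},{"fingers":235,"xyz":[0,0,0.002],"rotation":[0,0,0]},{"fingers":235,"xyz":[0,0,0.003],"rotation":[0,0,0]},{"fingers":235,"xyz":[0,0,0.003],"rotation":[0,0,0]}])

```text
t: 12.63
tool_pos: [0.5418, -0.2274, 0.1567]
tcp_rot: [[0.96, 0.28, -0.0], [0.28, -0.96, 0.0], [-0.0, -0.0, -1.0]]
wrist_force: [-0.3, -0.2, -5.9]
finger_gap: 0.0151
gripper_force: 58.8
```

The plug is about 7 mm into the mouth with no contact force. I continue in 1 mm steps.

Request:
move_arm(moves=[{"fingers":235,"xyz":[0,0,0.001],"rotation":[0,0,0]},{"fingers":235,"xyz":[0,0,0.002],"rotation":[0,0,0]},{"fingers":235,"xyz":[0,0,0.002],"rotation":[0,0,0]}])

```text
t: 12.88
tool_pos: [0.5418, -0.2274, 0.1547]
tcp_rot: [[0.96, 0.28, -0.0], [0.28, -0.96, 0.0], [-0.0, -0.0, -1.0]]
wrist_force: [-0.6, -0.0, -5.8]
finger_gap: 0.0158
gripper_force: 58.8
```

Request:
move_arm(moves=[{"fingers":235,"xyz":[0,0,0.001],"rotation":[0,0,0]},{"fingers":235,"xyz":[0,0,0.001],"rotation":[0,0,0]}])

```text
t: 13.05
tool_pos: [0.5418, -0.2274, 0.1538]
tcp_rot: [[0.96, 0.28, -0.0], [0.28, -0.96, 0.0], [-0.0, -0.0, -1.0]]
wrist_force: [0.0, 0.6, -5.2]
finger_gap: 0.0152
gripper_force: 58.8
```

Request:
move_arm(moves=[{"fingers":235,"xyz":[0,0,0.001],"rotation":[0,0,0]},{"fingers":235,"xyz":[0,0,0.001],"rotation":[0,0,0]}])

```text
t: 13.22
tool_pos: [0.5419, -0.2275, 0.153]
tcp_rot: [[0.96, 0.28, 0.0], [0.28, -0.96, -0.0], [0.0, 0.0, -1.0]]
wrist_force: [-0.6, -0.3, -5.0]
finger_gap: 0.0156
gripper_force: 58.9
```

Request:
move_arm(moves=[{"fingers":235,"xyz":[0,0,0.001],"rotation":[0,0,0]},{"fingers":235,"xyz":[0,0,0.001],"rotation":[0,0,0]}])

```text
t: 13.38
tool_pos: [0.5419, -0.2276, 0.1528]
tcp_rot: [[0.96, 0.28, 0.001], [0.28, -0.96, -0.001], [0.001, 0.001, -1.0]]
wrist_force: [-1.0, -0.3, -2.1]
finger_gap: 0.0152
gripper_force: 59.2
```

Contact is at the expected home height (0.1528 against a predicted 0.1535). One more small push, then I check the seating.

Request:
move_arm(moves=[{"fingers":235,"xyz":[0,0,0.001],"rotation":[0,0,0]},{"fingers":235,"xyz":[0,0,0.001],"rotation":[0,0,0]}])

```text
t: 13.55
tool_pos: [0.542, -0.2276, 0.1528]
tcp_rot: [[0.96, 0.28, 0.002], [0.28, -0.96, -0.001], [0.001, 0.001, -1.0]]
wrist_force: [-3.9, 0.7, 5.5]
finger_gap: 0.0155
gripper_force: 59.8
```

```bash
python3 chk.py .120
```

```text
13.55 [ 0.54198799 -0.22760996  0.15275331] [-3.9  0.7  5.5] 0.015460527575652193 59.815351366996765 [ 0.0017 -0.001  -1.    ]
scene (np.float64(40.2), 0.128, [0.5453, -0.2256]) at z0 (array([ 0.5391, -0.2302]), np.float64(39.6))
scene 883 slopes [ 0.0047 -0.0037] h 0.1387
   pot outer (array([ 0.5396, -0.2308]), np.float64(27.1))
side (np.float64(39.8), 0.128, [0.5392, -0.2233]) at z0 (array([ 0.5433, -0.2327]), np.float64(39.5))
side 1078 slopes [-0.003  -0.0037] h 0.1384
   pot outer (array([ 0.5428, -0.2336]), np.float64(27.7))
wrist 28244 slopes [0.0001 0.0018] h 0.1388
   pot outer (array([ 0.5466, -0.2357]), np.float64(24.6))
t 13.7 pos [ 0.542  -0.2276  0.1528] shift [ 0.0004  0.0005 -0.0007] tilt [ 0.0017 -0.001  -1.    ] F [-3.6  1.2  6.6] gap 0.015448763288685594
```

Seated: dome apex 0.1386 (0.138 predicted), level. I take off the push, then let go.

Request:
move_arm(moves=[{"fingers":235,"xyz":[0,0,-0.001],"rotation":[0,0,0]},{"fingers":235,"xyz":[0,0,-0.0015],"rotation":[0,0,0]},{"fingers":200,"xyz":[0,0,-0.0015],"rotation":[0,0,0]},{"fingers":170,"xyz":[0,0,-0.0015],"rotation":[0,0,0]},{"fingers":100,"xyz":[0,0,-0.0015],"rotation":[0,0,0]},{"fingers":0,"xyz":[0,0,-0.0015],"rotation":[0,0,0]},{"fingers":0,"xyz":[0,0,-0.0015],"rotation":[0,0,0]},{"fingers":0,"xyz":[0,0,-0.0015],"rotation":[0,0,0]}])

```text
t: 14.37
tool_pos: [0.5419, -0.2274, 0.1525]
tcp_rot: [[0.96, 0.28, 0.0], [0.28, -0.96, 0.0], [0.0, -0.0, -1.0]]
wrist_force: [-0.2, 0.0, 0.5]
finger_gap: 0.0753
gripper_force: 0.0
```

```bash
python3 chk.py .120; python3 - <<'E'
from h import *; from m import circ
im=grab('wrist');W=cloud(im);p=env.state()['tool_pos']
D=np.hypot(W[...,0]-.542,W[...,1]+.2277)
C=W[(D<.03)&(W[...,2]>.157)&(W[...,2]<.168)];print('collar',len(C),np.nanmean(C,0),circ(C,.0165))
T=W[(D<.02)&(W[...,2]>.182)&(W[...,2]<.197)];print('stem top',len(T),T.mean(0) if len(T) else 0)
for n in('scene','side'):
    W=cloud(load(n));D=np.hypot(W[...,0]-.542,W[...,1]+.2277);px=load(n)['pixels'].astype(int)
    m=(D<.03)&(px[...,2]>110)&(px[...,1]<70)&(px[...,0]<80);print(n,m.sum(),W[m].mean(0),W[m].max(0)[2])
E
```

```text
14.3667 [ 0.54191053 -0.22735994  0.15245369] [-0.2  0.   0.5] 0.07526736092226133 0.0 [ 1.e-04  1.e-04 -1.e+00]
scene (np.float64(42.5), 0.128, [0.5455, -0.2257]) at z0 (array([ 0.5389, -0.2302]), np.float64(41.9))
scene 906 slopes [ 0.0076 -0.0063] h 0.1382
   pot outer (array([ 0.5397, -0.2315]), np.float64(28.1))
side (np.float64(39.9), 0.128, [0.539, -0.2231]) at z0 (array([ 0.5429, -0.2324]), np.float64(39.7))
side 1071 slopes [-0.0022 -0.0021] h 0.1387
   pot outer (array([ 0.5429, -0.2336]), np.float64(28.0))
wrist 32254 slopes [0.0006 0.001 ] h 0.1388
   pot outer (array([ 0.5487, -0.2262]), np.float64(25.4))
t 14.5167 pos [ 0.5419 -0.2274  0.1525] shift [ 0.0004  0.0008 -0.001 ] tilt [ 0.  0. -1.] F [-0.  -0.8  0.3] gap 0.08557264407758977
collar 2754 [ 0.54778515 -0.22536826  0.1613707 ] (array([ 0.5422, -0.227 ,  0.07  ]), np.float64(0.0035))
stem top 1302 [ 0.54387168 -0.22658079  0.18871786]
scene 25 [ 0.5481175  -0.22260285  0.17733994] 0.1933909117145812
side 2 [ 0.53212306 -0.22567275  0.16565612] 0.17190585595056948
```

Released: stem top 0.189, collar centred at (0.542,−0.227), everything level. I lower around the collar and close gently.

Request:
move_arm(moves=[{"fingers":0,"xyz":[0,0,0.006],"rotation":[0,0,0]},{"fingers":0,"xyz":[0,0,0.014],"rotation":[0,0,0]},{"fingers":0,"xyz":[0,0,0.02],"rotation":[0,0,0]},{"fingers":0,"xyz":[0,0,0.024],"rotation":[0,0,0]},{"fingers":0,"xyz":[0,0,0.024],"rotation":[0,0,0]},{"fingers":0,"xyz":[0,0,0.024],"rotation":[0,0,0]}])

```text
t: 15.07
tool_pos: [0.5416, -0.2273, 0.1278]
tcp_rot: [[0.96, 0.28, -0.001], [0.28, -0.96, 0.0], [-0.001, -0.001, -1.0]]
wrist_force: [-0.6, -0.3, 0.4]
finger_gap: 0.0853
gripper_force: 0.0
```

Request:
move_arm(moves=[{"fingers":60,"xyz":[0,0,0],"rotation":[0,0,0]},{"fingers":95,"xyz":[0,0,0],"rotation":[0,0,0]},{"fingers":110,"xyz":[0,0,0],"rotation":[0,0,0]},{"fingers":118,"xyz":[0,0,0],"rotation":[0,0,0]},{"fingers":124,"xyz":[0,0,0],"rotation":[0,0,0]},{"fingers":130,"xyz":[0,0,0],"rotation":[0,0,0]},{"fingers":136,"xyz":[0,0,0],"rotation":[0,0,0]},{"fingers":142,"xyz":[0,0,0],"rotation":[0,0,0]},{"fingers":150,"xyz":[0,0,0],"rotation":[0,0,0]},{"fingers":150,"xyz":[0,0,0],"rotation":[0,0,0]}], newtons=40)

```text
t: 15.9
tool_pos: [0.542, -0.2275, 0.1292]
tcp_rot: [[0.96, 0.28, 0.001], [0.28, -0.96, -0.001], [0.001, 0.001, -1.0]]
wrist_force: [-1.4, -0.2, 4.1]
finger_gap: 0.0404
gripper_force: 40.0
```

```bash
python3 chk.py .120|head -4;python3 -c "
from h import *
im=load('side');cv2.imwrite('pics/crop7.png',cv2.resize(im['pixels'][70:190,210:370],(800,600),interpolation=2))"
```

```text
15.9 [ 0.54200742 -0.22754929  0.12915171] [-1.4 -0.2  4.1] 0.04041358524068498 40.04451893270016 [ 8.e-04 -5.e-04 -1.e+00]
scene (np.float64(39.1), 0.128, [0.5457, -0.2256]) at z0 (array([ 0.5392, -0.23  ]), np.float64(38.7))
scene 827 slopes [ 0.0035 -0.0031] h 0.1386
   pot outer (array([ 0.5401, -0.2313]), np.float64(27.9))
```

View pics/crop7.png

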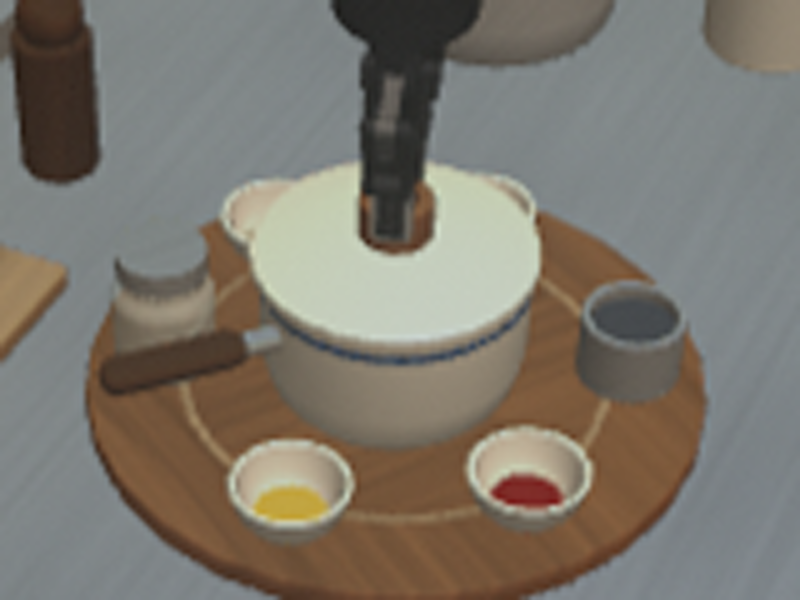

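The finger overlaps the wooden collar well at crop (392,210), the lids sit flush on the pot, and the dishes are untouched. Lift straight up.

Request:
move_arm(moves=[{"fingers":165,"xyz":[0,0,0],"rotation":[0,0,0]},{"fingers":165,"xyz":[0,0,0],"rotation":[0,0,0]},{"fingers":165,"xyz":[0,0,-0.002],"rotation":[0,0,0]},{"fingers":165,"xyz":[0,0,-0.005],"rotation":[0,0,0]},{"fingers":165,"xyz":[0,0,-0.009],"rotation":[0,0,0]},{"fingers":165,"xyz":[0,0,-0.014],"rotation":[0,0,0]},{"fingers":165,"xyz":[0,0,-0.019],"rotation":[0,0,0]},{"fingers":165,"xyz":[0,0,-0.022],"rotation":[0,0,0]},{"fingers":165,"xyz":[0,0,-0.022],"rotation":[0,0,0]}], newtons=60)

```text
t: 16.8
tool_pos: [0.5423, -0.2276, 0.1517]
tcp_rot: [[0.96, 0.28, 0.002], [0.28, -0.96, -0.001], [0.001, 0.001, -1.0]]
wrist_force: [0.1, -0.4, -3.3]
finger_gap: 0.0393
gripper_force: 60.7
```

```bash
python3 chk.py .142
```

```text
16.8 [ 0.54230453 -0.2275834   0.15174268] [ 0.1 -0.4 -3.3] 0.03932190782752877 60.67004945129156 [ 1.6e-03 -8.0e-04 -1.0e+00]
scene (np.float64(32.7), 0.142, [0.5382, -0.2308]) at z0 (array([ 0.5382, -0.2308]), np.float64(32.7))
scene 858 slopes [ 0.0064 -0.0024] h 0.1608
   pot outer (array([ 0.5418, -0.2283]), np.float64(11.5))
side (np.float64(36.6), 0.142, [0.5442, -0.2336]) at z0 (array([ 0.5442, -0.2336]), np.float64(36.6))
side 1075 slopes [-0.0009  0.    ] h 0.1607
   pot outer (array([ 0.5416, -0.228 ]), np.float64(18.4))
wrist 35192 slopes [-0.0018  0.0036] h 0.1601
   pot outer (array([ 0.5474, -0.2353]), np.float64(15.7))
t 16.95 pos [ 0.5418 -0.2274  0.1504] shift [ 0.0005  0.0008 -0.0031] tilt [-1.e-04  1.e-04 -1.e+00] F [-1.2  0.1 -3.1] gap 0.03942362778730108
```

The load is 3 N (the outer lid alone) and level. I continue up.

Request:
move_arm(moves=[{"fingers":165,"xyz":[0,0,-0.004],"rotation":[0,0,0]},{"fingers":165,"xyz":[0,0,-0.012],"rotation":[0,0,0]},{"fingers":165,"xyz":[0,0,-0.022],"rotation":[0,0,0]},{"fingers":165,"xyz":[0,0,-0.034],"rotation":[0,0,0]},{"fingers":165,"xyz":[0,0,-0.046],"rotation":[0,0,0]},{"fingers":165,"xyz":[0,0,-0.058],"rotation":[0,0,0]},{"fingers":165,"xyz":[0,0,-0.07],"rotation":[0,0,0]},{"fingers":165,"xyz":[0,0,-0.082],"rotation":[0,0,0]},{"fingers":165,"xyz":[0,0,-0.094],"rotation":[0,0,0]},{"fingers":165,"xyz":[0,0,-0.105],"rotation":[0,0,0]}])

```text
t: 17.78
tool_pos: [0.5419, -0.2275, 0.2572]
tcp_rot: [[0.96, 0.28, 0.001], [0.28, -0.96, -0.0], [0.001, 0.001, -1.0]]
wrist_force: [0.2, -0.4, -2.5]
finger_gap: 0.0393
gripper_force: 60.7
```

Request:
move_arm(moves=[{"fingers":165,"xyz":[0,0,-0.008],"rotation":[0,0,0]},{"fingers":165,"xyz":[0,0,-0.013],"rotation":[0,0,0]},{"fingers":165,"xyz":[0,0,-0.015],"rotation":[0,0,0]},{"fingers":165,"xyz":[0,0,-0.015],"rotation":[0,0,0]},{"fingers":165,"xyz":[0,0,-0.015],"rotation":[0,0,0]},{"fingers":165,"xyz":[0,0,-0.015],"rotation":[0,0,0]}])

```text
t: 18.28
tool_pos: [0.5417, -0.2273, 0.2695]
tcp_rot: [[0.96, 0.28, -0.001], [0.28, -0.96, 0.001], [-0.001, -0.001, -1.0]]
wrist_force: [-0.4, 0.3, -2.8]
finger_gap: 0.0396
gripper_force: 60.8
```

```bash
python3 chk.py .262; python3 - <<'E'
from h import *
for n in('scene','side'):
    W=cloud(load(n));D=np.hypot(W[...,0]-.542,W[...,1]+.2277)
    for lo,hi in((.1,.114),(.114,.118),(.118,.124),(.124,.135),(.135,.2)):
        q=W[(D<.082)&(W[...,2]>=lo)&(W[...,2]<hi)];print(n,lo,len(q))
    q=W[(D<.07)&(D>.02)&(W[...,2]>.105)&(W[...,2]<.13)]
    A=np.c_[q[:,:2]-[.542,-.2277],np.ones(len(q))];print(' flange',np.linalg.lstsq(A,q[:,2],rcond=None)[0])
print(env.state()['joint_velocities'].round(3))
E
```

```text
18.2833 [ 0.54166509 -0.22729533  0.2694722 ] [-0.4  0.3 -2.8] 0.03960270995865898 60.75977213680744 [-1.4e-03  7.0e-04 -1.0e+00]
scene (np.float64(33.2), 0.266, [0.5425, -0.227]) at z0 (array([ 0.5386, -0.2296]), np.float64(33.1))
scene 940 slopes [ 0.0011 -0.0035] h 0.2786
   pot outer (array([ 0.5416, -0.2281]), np.float64(11.0))
side (np.float64(42.3), 0.262, [0.5434, -0.2325]) at z0 (array([ 0.5434, -0.2325]), np.float64(42.3))
side 1125 slopes [-0.0034  0.0005] h 0.2788
   pot outer (array([ 0.541 , -0.2276]), np.float64(13.3))
wrist 35123 slopes [-0.0018  0.0039] h 0.2791
   pot outer (array([ 0.5543, -0.2255]), np.float64(11.4))
t 18.4333 pos [ 0.5417 -0.2273  0.2698] shift [0.0007 0.001  0.1163] tilt [-1.e-03  5.e-04 -1.e+00] F [-0.4 -0.1 -3.1] gap 0.03933289921211756
scene 0.1 114
scene 0.114 326
scene 0.118 944
scene 0.124 22
scene 0.135 78
 flange [-0.00084078 -0.00094212  0.11929811]
side 0.1 185
side 0.114 356
side 0.118 1166
side 0.124 24
side 0.135 131
 flange [0.00209016 0.000993   0.11943642]
[ 0.001 -0.004 -0.004  0.002  0.002 -0.   ]
```

The inner lid's flange is level at 0.119–0.120 (home is 0.120). The outer lid is held level with its rim about 70 mm above the knob top, and the arm is still.

```bash
python3 -c "
from cell import env
print(env.job_done())"
```

```text
the job is handed in; nothing more can be done
None
```

The job is handed in: the inner lid sits home and level on the pot, and the outer lid is held level and still about 70 mm above the knob (18.4 s, after one missed first grasp that left the lids where they stood).

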